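Fit the ram of a cobbler's hole-punch press

ROBOT

A 7-joint arm with a two-finger parallel gripper is mounted at the origin on the work surface. World frame = base frame: x ahead of the robot, y to its left, z up, the work surface at z = 0. Lengths are in m, angles in rad, forces in N, time in s.
With the tool pointing down it reaches from about 0.425 to 0.925 m from the base axis. Payload 6.8 kg.
Tool frame: the origin (TCP) lies at the very end of the fingers, on their centre line; the grasp point (between the pads) lies 19 mm behind it; z points along the fingers, y is the line along which they close (so a half turn about z gives the same grasp; the last joint's range is limited). The gripper opens to 85 mm and grips with 20 to 120 N. Pads are 22 mm wide; open, the fingers measure 114 mm over their backs; the gripper's body (76 mm by 85 mm) begins 54 mm behind the grasp point. The pads swing forward as they close: fully open they stand 13 mm farther back than shut.
Start: joints at [1.025, 0.477, 0.022, 1.555, -0.011, 1.109, -0.083], TCP at [0.286, -0.611, 0.231] pointing down, gripper open.
Joint ranges: [-2.96, 2.96], [-0.34, 2.1], [-1.41, 1.46], [0.24, 2.44], [-1.37, 4.51], [0.17, 1.92], [-2.96, 2.96]. Speed limits (rad/s): [2.39, 2.39, 3.14, 3.14, 3.14, 3.14, 3.14].

INTERFACE

Orientations are given as a unit quaternion [w, x, y, z].
In Python, from station import monitor, eyes, bot gives the robot as it stands.
- The arm moves only by the tool inch_along, called after ">>>" as name(argument=value, ...), one argument or row to a line, values as JSON. Schema: {"type":"object","properties":{"segments":{"type":"array","items":{"type":"array","items":{"type":"number"},"minItems":5,"maxItems":5},"minItems":1,"maxItems":20},"clamp_n":{"type":"number"},"only":{"type":"string"},"quiet":{"type":"boolean"},"lines":{"type":"string"}},"required":["segments"],"additionalProperties":false}. segments is a list of rows, 1 to 20 of them, each of 5 numbers: dx, dy, dz in m, then a turn about the tool's z in rad, then the opening from 0.0 (shut) to 1.0 (fully open); each row shifts and turns the commanded pose from where the row before left it, along the tool's axes as they then stand; what a row does not reach is not made up. A row lasts 1/10 s, in which the tool goes at most 0.05 m and 0.15 rad, less where a joint would pass 70% of its speed; a pose out of reach is approached as far as the arm can. The fingers move at their own pace and stop on an object; clamp_n is the grip in N (left out, the last holds). Time passes only in rows, so rows that do not move let the fingers close. The tool returns the time, the measured TCP pose, the force, the opening and the grip force at its end. only (a regular expression) keeps the lines of the reply that match it, lines (a string "A,B") keeps lines A to B, and quiet returns only ok. Input that does not fit is refused with a message, and nothing moves.
- monitor.get_obs(): the state, without advancing time (a new reading comes with each control period).
- eyes.read_camera(name): name is "scene" or "side" or "wrist"; returns the picture (480x640x3 uint8, blue, green, red); there is no depth.
- eyes.camera_info(name): a dict with "vertical_fov" (degrees; the focal length in pixels is half the picture's height over the tangent of half this angle, whatever the lens; pixels are square), "cx", "cy" (the principal point, pixels), "view" (4x4, takes a point from world to camera coordinates); the wrist camera has in their place "hand_eye" (4x4, takes a point from camera to tool coordinates, whose origin is the TCP and whose axes are the flange's). Camera axes: x right, y up, looking along -z (the intrinsics and any distortion apply to the point x, -y, -z); pixel columns grow to the right and rows downward; lengths in m; the calibration is good to about 2 mm. A picture is of the moment at which its call begins: read the wrist's pose just before it. camera_info takes no time and is no camera call.
- bot.hand_in(): hands the job in; it is judged then, once.
The state is a dict: "t": time; "q": joint angles; "joint_vel": joint speeds; "joint_torque": joint torques, N m; "eef_pos": TCP position; "tool_rot": TCP orientation; "contact_force": force on the tool from outside, world axes, zero at the start; "torque": the same for the moment, N m; "gripper_width": opening from 0.0 (shut) to 1.0 (fully open); "grasp_force": force on a finger pad.
Only numpy, scipy, OpenCV 4.12 (cv2) and the standard library are available. Lean on these libraries where they do the work, as an engineer would, in place of code of your own. Each camera call takes 0.05 s, during which the arm holds its last target. There are 200 camera calls.

TASK

Set up the green hole-punch press: take the flat steel setting key out of its wooden stand, push its blade fully home in the slot of the press so that the sliding plate is brought into line, and let go of it. Then take the ram, the tallest of the three steel pins in the dark rack, thread it from above through the upper and then the lower brass bush, and finish while still holding it upright by its head, about 2 cm of its nose showing below the lower bush and its head clear above the upper one, resting on nothing. Leave the key in place and everything else where it is.

Things in the scene. Friction and masses are not known exactly. Their poses are not given: they have to be found in the camera images.
- press: Green frame fixed on the bench, 128 mm wide (x), 250 mm long (y); origin on the bench under its middle. Two rails along y carry a steel sliding plate; an arch (y -25 to +15 mm, top 133 mm) reaches towards -y with the upper bush; a bridge (y +65 to +105 mm, top 92 mm) has the key slot. Below the bushes, between the rails (60 mm apart), it is open down to the bench.
- upper_bush (a point): Centre of the top of the upper brass bush, fixed in the press at its (0, -70, 135) mm. Vertical bore 15 mm, bush 34 mm outside and 24 mm deep (111 to 135 mm above the bench).
- lower_bush (a point): Centre of the top of the lower brass bush, in the sliding plate, 71 mm above the bench. Vertical bore 15 mm, 16 mm deep (55 to 71 mm above the bench).
- die_slide (a joint): Shift of the sliding plate along the press's y axis, m; 0 = lower bush exactly under the upper one. It starts 3 to 5 mm to the +y side; about 1.5 N of friction. The wedge-shaped tip of the key's blade, pushed down, draws it to within 2 mm of 0.
- key_slot (a point): Centre of the mouth of the key slot on top of the bridge, at the press's (0, 85, 92) mm. The slot is 28 mm along the press's x, 12 mm along its y, straight through the bridge (19 mm); right below is the like slot in the sliding plate, its mouth flared to 17 mm. Open below.
- key: Loose steel setting key, 180 g, at first in its stand. Origin at the shoulder: centre of the underside of its grip, z up. Grip block 36 (x) x 16 (y) x 46 mm high above it, to be pinched across the 16 mm. Blade below: 22 (x) x 10 (y) mm, 60 long, the last 24 tapering in y to 2. Same after half a turn. Home: shoulder on the bridge, origin at key_slot, x along the press's x.
- key_stand: Light wooden block fixed on the bench, 70 x 50 x 70 mm high, origin at the centre of its underside. A 26 x 12 mm slot in its top holds the key's blade upright, the key's shoulder on the top (70 mm above the bench).
- rack: Dark wooden block fixed on the bench, 150 (x) x 50 (y) x 50 mm high, origin at the centre of its underside. Three 13.5 mm holes 40 mm deep, 50 mm apart along its x, each with a steel pin standing in it; the ram may be in any of them.
- ram: Round steel ram, 190 g, 160 mm long, standing in the rack, nose 10 mm above the bench; may lean up to 2 degrees. Origin at the tip of its nose, z towards the head. Shaft 12 mm, nose tapering to 7 mm over the last 10 mm; head 18 mm thick from 118 to 160 mm. With the nose 35 mm above the bench in the press it shows 20 mm below the lower bush and its head clears the upper by 18 mm.
- ram_nose (a point): Tip of the ram's nose (its origin).
- ram_neck (a point): Point on the ram's axis 100 mm from the nose.
- ram_head (a point): Point on the ram's axis 140 mm from the nose, the middle of the head: the place to grip.
- punch_a: Short steel pin, 90 mm long, with an 18 mm head 30 mm high; stands in the rack with its top 100 mm above the bench; to be left alone. Origin at its lower end.
- punch_b: Short steel pin, 90 mm long, with a 16 mm head 15 mm high; stands in the rack with its top 100 mm above the bench; to be left alone. Origin at its lower end.
- glue_jar: Jar 60 mm wide, 85 mm high, bystander.
- polish_tin: Flat tin 64 mm wide, 25 mm high, bystander.
- hammer: Hammer lying on the bench, bystander.
- shoe_last: Wooden shoe last, 250 mm long, 100 mm high, bystander.
- brush: Brush lying on the bench, bystander.
- heel_block: Black rubber heel block, 65 x 60 x 30 mm, bystander.

How it is judged:
By the outcome, as a careful person would: the job done as asked, in the order asked, and still so for the second after the job is handed in, while the arm keeps its last pose, push and grip.
It also fails if it takes over 72 s, if anything falls off the work surface, if the arm or the gripper's body presses on something with over 40 N, if the wrist force passes 120 N, or if a joint passes its speed limit or range.

## Working session

There is one attempt and no reset: what is moved stays moved. The work goes in short steps, Python scripts to look and compute and a tool call to move; the robot and the scene stay as the last step left them, time stands still between calls to the robot, and variables do not carry over. Pictures are saved under pics/ and viewed, at most 14 in all, crops included, and the job is handed in when it is done.

```bash
ls; mkdir -p pics; python3 - <<'E'
from station import monitor, eyes, bot
import cv2, numpy as np
np.set_printoptions(precision=4,suppress=True)
o=monitor.get_obs(); print({k:o[k] for k in('t','eef_pos','tool_rot','contact_force','gripper_width')})
for n in('scene','side','wrist'):
    print(n,eyes.camera_info(n)); 
a=eyes.read_camera('scene');b=eyes.read_camera('side')
cv2.imwrite('pics/scene0.png',a);cv2.imwrite('pics/side0.png',b)
cv2.imwrite('pics/wrist0.png',eyes.read_camera('wrist'))
E
```

```text
pics
{'t': 0.0, 'eef_pos': array([ 0.2859, -0.6108,  0.2303]), 'tool_rot': array([-0.0008,  0.9761,  0.2172, -0.0002]), 'contact_force': array([ 0.4341,  0.2516, -0.3674]), 'gripper_width': 1.0000749687387125}
scene {'vertical_fov': 56.342408513846074, 'cx': 314.8299214505348, 'cy': 233.8178876610773, 'view': array([[ 0.8554,  0.518 , -0.0039, -0.5595],
       [-0.409 ,  0.6799,  0.6087,  0.1452],
       [ 0.318 , -0.519 ,  0.7934, -1.2495],
       [ 0.    ,  0.    ,  0.    ,  1.    ]])}
side {'vertical_fov': 55.01915042154647, 'cx': 322.3927878189381, 'cy': 233.1229951608611, 'view': array([[ 0.8213, -0.5704,  0.0091, -0.4541],
       [ 0.3566,  0.5257,  0.7723, -0.3266],
       [-0.4453, -0.6311,  0.6352, -0.6408],
       [ 0.    ,  0.    ,  0.    ,  1.    ]])}
wrist {'vertical_fov': 63.441323019781514, 'cx': 314.3864932698282, 'cy': 238.04147033731417, 'hand_eye': array([[-0.0003,  0.9445,  0.3286,  0.0836],
       [ 1.    ,  0.    ,  0.0008, -0.0008],
       [ 0.0007,  0.3286, -0.9445, -0.1425],
       [ 0.    ,  0.    ,  0.    ,  1.    ]])}
```

View pics/scene0.png

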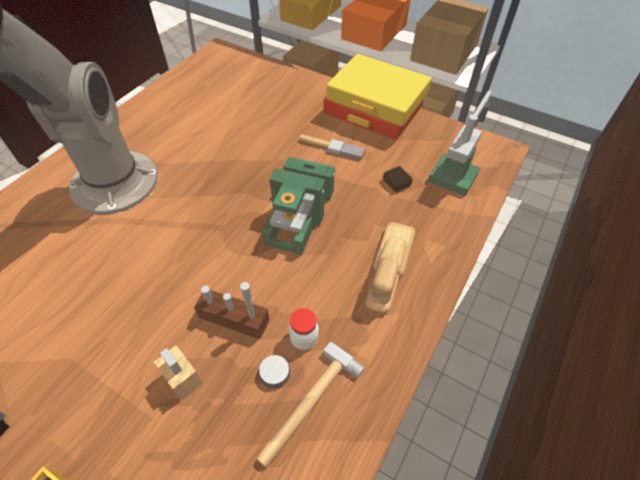

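View pics/side0.png

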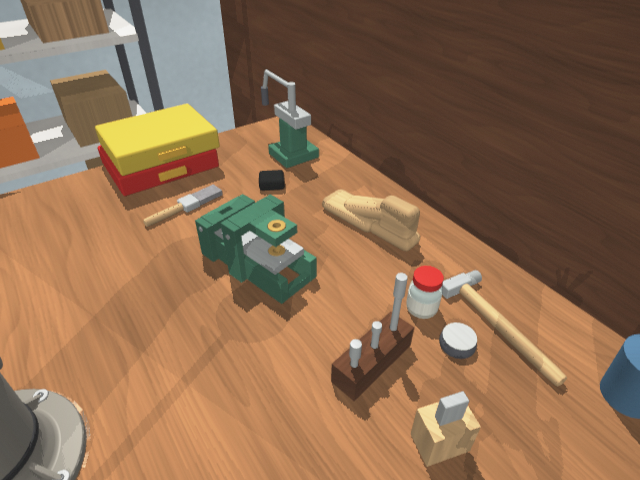

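Scene: key in its stand at about (178,370), ram (tallest pin) head at about (246,288) and the other two heads at (206,290) and (228,298). Upper bush is at (288,198) and the key slot at (309,168). Side view: key (453,408), ram head (401,280), bush (276,226), slot (225,211).

```bash
cat > h.py <<'E'
import numpy as np, cv2, glob
from scipy.spatial.transform import Rotation as R
from station import monitor, eyes, bot
np.set_printoptions(precision=4,suppress=True)
def tool():
    o=monitor.get_obs(); q=o['tool_rot']; return np.array(o['eef_pos']),R.from_quat([q[1],q[2],q[3],q[0]]).as_matrix()
def cam(n,pose=None):
    i=eyes.camera_info(n); f=240/np.tan(np.radians(i['vertical_fov'])/2)
    if n=='wrist':
        p,r=pose if pose else tool(); T=np.eye(4);T[:3,:3]=r;T[:3,3]=p; c2w=T@np.array(i['hand_eye'])
    else: c2w=np.linalg.inv(np.array(i['view']))
    return f,i['cx'],i['cy'],c2w
def ray(c,px):
    f,cx,cy,M=c; d=M[:3,:3]@np.array([(px[0]-cx)/f,-(px[1]-cy)/f,-1]); return M[:3,3],d/np.linalg.norm(d)
def onz(c,px,z):
    o,d=ray(c,px); return o+d*(z-o[2])/d[2]
def tri(c1,p1,c2,p2):
    o1,d1=ray(c1,p1);o2,d2=ray(c2,p2)
    s=np.linalg.lstsq(np.c_[d1,-d2],o2-o1,rcond=None)[0]; a=o1+s[0]*d1;b=o2+s[1]*d2
    return (a+b)/2,np.linalg.norm(a-b)
def proj(c,X):
    f,cx,cy,M=c; p=np.linalg.inv(M)@np.r_[X,1]; return np.array([cx+f*p[0]/-p[2],cy-f*p[1]/-p[2]])
def totool(X):
    p,r=tool(); return r.T@(np.asarray(X)-p)
E
python3 - <<'E'
from h import *
s,d=cam('scene'),cam('side')
for n,a,b in[('key top',(169,355),(453,402)),('ram top',(245,286),(401,277)),('ub',(288,198),(276,226)),('slot',(309,168),(225,211)),('punchL',(206,289),(355,345)),('punchM',(228,296),(376,325)),('jar',(303,318),(428,276))]:
    print(n,*tri(s,a,d,b))
p,r=tool();print(r)
ims={'scene':cv2.imread('pics/scene0.png'),'side':cv2.imread('pics/side0.png')}
def crop(n,x,y,w,h): return cv2.resize(ims[n][y:y+h,x:x+w],(400,300),interpolation=cv2.INTER_CUBIC)
top=np.hstack([crop('scene',250,145,100,75),crop('side',190,185,120,90)])
bot_=np.hstack([crop('scene',145,275,140,105),crop('side',340,365,160,120)])
cv2.imwrite('pics/comp0.png',np.vstack([top,bot_]))
E
```

```text
key top [ 0.5346 -0.3222  0.1106] 0.004712513430756109
ram top [ 0.5918 -0.1517  0.1661] 0.0003040306977184583
ub [0.519  0.1044 0.1295] 0.00023204579051340618
slot [0.4827 0.255  0.0844] 0.003794500844526977
punchL [ 0.4931 -0.17    0.0935] 0.0012194424697814675
punchM [ 0.543  -0.1596  0.0948] 0.0004795895139648171
jar [ 0.6982 -0.1188  0.0835] 0.0026906148446070046
[[ 0.9057  0.424  -0.0006]
 [ 0.424  -0.9057  0.0012]
 [-0.0001 -0.0014 -1.    ]]
```

View pics/comp0.png

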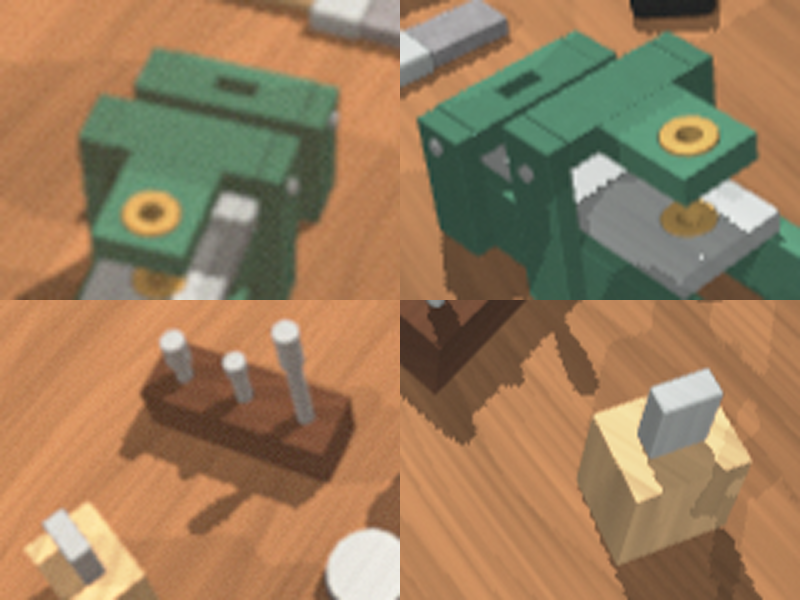

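Crops: upper bush is at scene (288,198) and side (276.4,225.5), slot at scene (309.3,166.2) and side (225.7,209.9). The key's grip top face is visible in both. The ram is the rightmost pin in the scene view.

```bash
python3 - <<'E'
from h import *
s,d=cam('scene'),cam('side')
S=lambda x,y:onz(s,(145+x*.35,275+(y-300)*.35),.116)
D=lambda x,y:onz(d,(340+(x-400)*.4,365+(y-300)*.4),.116)
for P in([D(650,388),D(708,370),D(722,392),D(664,411)],[S(45,518),S(62,510),S(103,553),S(85,562)]):
    P=np.array(P);v=(P[1]-P[0]);w=P[2]-P[1];print(P.mean(0),np.linalg.norm(v),np.degrees(np.arctan2(v[1],v[0])),np.linalg.norm(w),np.degrees(np.arctan2(w[1],w[0])))
print(tri(s,(309.3,166.2),d,(225.7,209.9)),tri(s,(288,198),d,(276.4,225.5)))
print(onz(s,(309.3,166.2),.092),onz(d,(225.7,209.9),.092),onz(s,(288,198),.135),onz(d,(276.4,225.5),.135))
print(totool([.532,-.325,.22]))
E
```

```text
[ 0.5339 -0.3263  0.116 ] 0.03439581048520212 -16.90989048302061 0.013336458550057665 -105.97899850839933
[ 0.5427 -0.3225  0.116 ] 0.011257785724379637 59.93374382145655 0.04282653886444111 -10.926924105365474
(array([0.4835, 0.2548, 0.0888]), np.float64(0.00011216769795193211)) (array([0.5196, 0.1036, 0.1308]), np.float64(5.574514423905431e-05))
[0.4853 0.2519 0.092 ] [0.482  0.2508 0.092 ] [0.5219 0.1005 0.135 ] [0.5171 0.0989 0.135 ]
[ 0.344  -0.1547  0.0108]
```

>>> inch_along(
  segments=[
    [0.0344,-0.0155,0.001,0,1],
    [0.0344,-0.0155,0.001,0,1],
    [0.0344,-0.0155,0.001,0,1],
    [0.0344,-0.0155,0.001,0,1],
    [0.0344,-0.0155,0.001,0,1],
    [0.0344,-0.0155,0.001,0,1],
    [0.0344,-0.0155,0.001,0,1],
    [0.0344,-0.0155,0.001,0,1],
    [0.0344,-0.0155,0.001,0,1],
    [0.0344,-0.0155,0.001,0,1],
    [0,0,0,0.14,1],
    [0,0,0,0.14,1],
    [0,0,0,0.14,1],
    [0,0,0,0.14,1],
    [0,0,0,0.14,1],
    [0,0,0,0,1],
    [0,0,0,0,1],
  ],
  clamp_n=60,
)

```text
t: 1.85
eef_pos: [0.5319, -0.325, 0.2211]
tool_rot: [-0.0, 0.992, -0.129, -0.0]
contact_force: [0.4, 0.4, 0.5]
gripper_width: 0.994
grasp_force: 0.0
```

```bash
python3 - <<'E'
from h import *
p=tool();im=eyes.read_camera('wrist');cv2.imwrite('pics/w1.png',im);np.savez('pics/w1.npz',p=p[0],r=p[1]);print(p)
E
```

```text
(array([ 0.5319, -0.325 ,  0.2211]), array([[ 0.9668, -0.2555, -0.0004],
       [-0.2555, -0.9668,  0.0001],
       [-0.0004,  0.    , -1.    ]]))
```

View pics/w1.png

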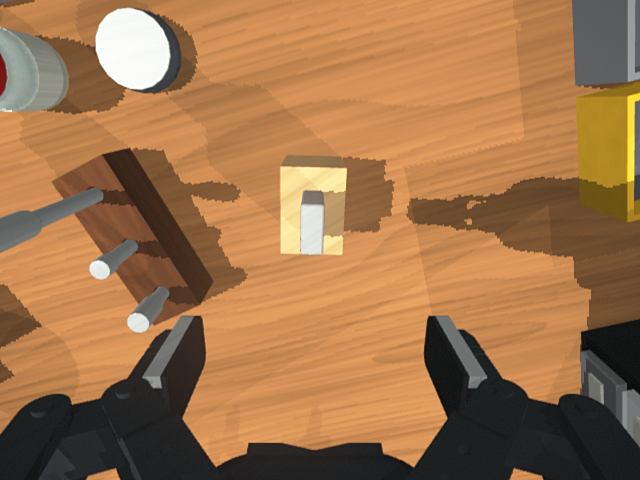

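Wrist view: key grip top is the bright grey patch around cols 301-324, rows 204-253, well aligned with the tool. The rack's near corner stays clear of the fingers' path.

```bash
python3 - <<'E'
from h import *
im=cv2.imread('pics/w1.png');z=np.load('pics/w1.npz');c=cam('wrist',(z['p'],z['r']))
hsv=cv2.cvtColor(im,cv2.COLOR_BGR2HSV)
m=((hsv[...,1]<50)&(hsv[...,2]>165)).astype(np.uint8);mm=m*0;mm[170:275,280:350]=m[170:275,280:350]
cs=cv2.findContours(mm,0,2)[0];k=max(cs,key=cv2.contourArea);r=cv2.minAreaRect(k);b=cv2.boxPoints(r)
P=np.array([onz(c,x,.116) for x in b]);print(r,P)
e=[P[1]-P[0],P[2]-P[1]];
for v in e:print(np.linalg.norm(v),np.degrees(np.arctan2(v[1],v[0])))
C=P.mean(0);print('centre',C,z['r'].T@(C-z['p']))
s,d=cam('scene'),cam('side')
E
```

```text
((311.54571533203125, 229.08213806152344), (22.6978702545166, 49.974002838134766), 1.8476102352142334) [[ 0.5208 -0.3114  0.116 ]
 [ 0.5544 -0.3219  0.116 ]
 [ 0.5501 -0.3361  0.116 ]
 [ 0.5163 -0.3263  0.116 ]]
0.035178916525982165 -17.267997951176085
0.014872597170505873 -106.71573219488499
centre [ 0.5354 -0.3239  0.116 ] [ 0.0031 -0.0019  0.1051]
```

>>> inch_along(
  segments=[
    [0.0031,-0.0019,0.02,0.04,1],
    [0,0,0.04,0,1],
    [0,0,0.04,0,1],
    [0,0,0.025,0,1],
    [0,0,0.012,0,1],
    [0,0,0,0,0.6],
    [0,0,0,0,0.3],
    [0,0,0,0,0],
    [0,0,0,0,0],
    [0,0,0,0,0],
    [0,0,0,0,0],
    [0,0,0,0,0],
    [0,0,0,0,0],
  ],
  clamp_n=80,
)

```text
t: 3.2
eef_pos: [0.5364, -0.3244, 0.0856]
tool_rot: [0.0, 0.989, -0.15, 0.001]
contact_force: [-0.5, -0.2, 7.0]
gripper_width: 0.175
grasp_force: 78.3
```

>>> inch_along(
  segments=[
    [0,0,-0.01,0,0],
    [0,0,-0.03,0,0],
    [0,0,-0.04,0,0],
    [0,0,-0.04,0,0],
    [0,0,-0.04,0,0],
    [0,0,-0.02,0,0],
    [0,0,0,0,0],
  ],
)

```text
t: 3.9
eef_pos: [0.5369, -0.325, 0.2683]
tool_rot: [0.001, 0.989, -0.151, 0.003]
contact_force: [-0.0, -0.5, -3.8]
gripper_width: 0.172
grasp_force: 79.0
```

>>> inch_along(
  segments=[
    [-0.0131,-0.0334,0,0,0],
    [-0.0131,-0.0334,0,0,0],
    [-0.0131,-0.0334,0,0,0],
    [-0.0131,-0.0334,0,0,0],
    [-0.0131,-0.0334,0,0,0],
    [-0.0131,-0.0334,0,0,0],
    [-0.0131,-0.0334,0,0,0],
    [-0.0131,-0.0334,0,0,0],
    [-0.0131,-0.0334,0,0,0],
    [-0.0131,-0.0334,0,0,0],
    [-0.0131,-0.0334,0,0,0],
    [-0.0131,-0.0334,0,0,0],
    [-0.0131,-0.0334,0,0,0],
    [-0.0131,-0.0334,0,-0.107,0],
    [0,0,0,-0.107,0],
    [0,0,0,-0.107,0],
    [0,0,0,-0.107,0],
    [0,0,0,-0.107,0],
    [0,0,0,0,0],
    [0,0,0,0,0],
  ],
)

```text
t: 5.9
eef_pos: [0.4989, 0.1764, 0.2631]
tool_rot: [0.0, 0.993, 0.115, -0.001]
contact_force: [1.0, -0.1, -3.0]
gripper_width: 0.168
grasp_force: 79.0
```

```bash
python3 - <<'E'
from h import *
p=tool();im=eyes.read_camera('wrist');cv2.imwrite('pics/w2.png',im);np.savez('pics/w2.npz',p=p[0],r=p[1]);print(p)
cv2.imwrite('pics/side2.png',eyes.read_camera('side'));cv2.imwrite('pics/scene2.png',eyes.read_camera('scene'))
E
```

```text
(array([0.4989, 0.1764, 0.2631]), array([[ 0.9737,  0.2278, -0.0021],
       [ 0.2278, -0.9737, -0.0008],
       [-0.0022,  0.0003, -1.    ]]))
```

View pics/w2.png

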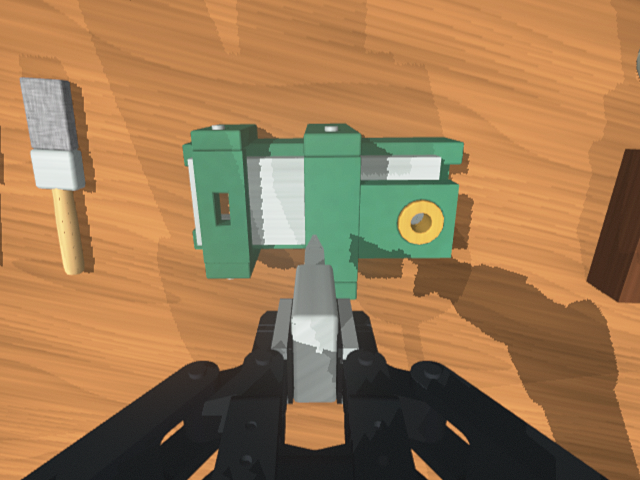

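Wrist view: slot at about (222,208), upper bush at (420,222), key hanging straight with tip at (314,238).

```bash
python3 - <<'E'
from h import *
im=cv2.imread('pics/w2.png');z=np.load('pics/w2.npz');c=cam('wrist',(z['p'],z['r']))
hsv=cv2.cvtColor(im,cv2.COLOR_BGR2HSV)
print(hsv[208,205:240].tolist())
br=cv2.inRange(hsv,(15,110,120),(32,255,255));mm=br*0;mm[190:255,385:455]=br[190:255,385:455]
k=max(cv2.findContours(mm,0,1)[0],key=cv2.contourArea);e=cv2.fitEllipse(cv2.convexHull(k));print('bush',e)
B=onz(c,e[0],.135)
H,S,V=[hsv[...,i].astype(int) for i in range(3)]
top=((H>60)&(H<95)&(V>95)).astype(np.uint8)
hole=(1-top)[185:235,206:240].copy();
k=max(cv2.findContours(hole,0,1)[0],key=cv2.contourArea);r=cv2.minAreaRect(k);print('slot',r,cv2.boundingRect(k))
b=cv2.boxPoints(r)+[206,185];P=np.array([onz(c,x,.092) for x in b]);
for v in(P[1]-P[0],P[2]-P[1]):print(np.linalg.norm(v),np.degrees(np.arctan2(v[1],v[0])))
K=P.mean(0);v=K-B
print('B',B,'K',K,'dist',np.linalg.norm(v[:2]),'yaxis',np.degrees(np.arctan2(v[1],v[0])),'tool x',np.degrees(np.arctan2(z['r'][1,0],z['r'][0,0])))
print('K in tool',z['r'].T@(K-z['p']))
E
```

```text
[[71, 96, 146], [72, 96, 143], [72, 98, 146], [72, 96, 146], [71, 97, 145], [72, 100, 146], [72, 99, 147], [72, 100, 148], [72, 96, 135], [70, 83, 102], [63, 65, 79], [58, 56, 73], [60, 54, 75], [64, 55, 74], [62, 56, 77], [26, 75, 85], [14, 125, 118], [16, 126, 117], [14, 123, 116], [15, 123, 118], [15, 122, 115], [15, 119, 114], [14, 125, 116], [16, 110, 114], [52, 61, 122], [74, 102, 147], [74, 104, 150], [73, 98, 148], [73, 97, 147], [73, 99, 147], [73, 100, 148], [73, 98, 149], [73, 99, 147], [74, 98, 148], [73, 100, 148]]
bush ((420.277587890625, 221.737548828125), (43.15768051147461, 46.86332321166992), 64.02889251708984)
slot ((15.877050399780273, 23.147541046142578), (31.778045654296875, 14.938397407531738), 84.80557250976562) (7, 8, 17, 32)
0.01236397472919933 -71.59625671016018
0.02717318775159627 -165.9491762885574
B [0.5178 0.1025 0.135 ] K [0.4813 0.2522 0.092 ] dist 0.15407034744302456 yaxis 103.69668459859277 tool x 13.16802941116042
K in tool [ 0.0005 -0.0778  0.1711]
```

```bash
python3 - <<'E'
from h import *
im=cv2.imread('pics/w2.png')
he=np.array(eyes.camera_info('wrist')['hand_eye']);f,cx,cy,_=cam('wrist');c=(f,cx,cy,he)
g=cv2.cvtColor(im,cv2.COLOR_BGR2HSV)
for y in range(230,300,6): print(y,[int(v) for v in g[y,288:346,1]])
for px in((314,236),(314,238)):print(onz(c,px,.0756))
for px in((297,265),(337,265)):print(onz(c,px,.0156))
E
```

```text
230 [7, 5, 7, 8, 7, 12, 9, 8, 8, 9, 8, 9, 10, 9, 9, 8, 9, 82, 109, 102, 104, 102, 103, 104, 103, 104, 104, 104, 105, 105, 105, 105, 104, 104, 104, 107, 107, 105, 105, 104, 105, 105, 106, 105, 108, 106, 107, 105, 106, 105, 109, 108, 110, 107, 107, 109, 112, 112]
236 [7, 5, 7, 7, 7, 7, 5, 6, 7, 9, 9, 8, 8, 8, 7, 5, 9, 70, 109, 108, 103, 108, 105, 87, 23, 7, 9, 9, 22, 86, 107, 106, 104, 104, 105, 105, 105, 105, 105, 108, 106, 107, 106, 109, 105, 108, 105, 110, 108, 110, 109, 110, 109, 107, 106, 108, 110, 107]
242 [4, 4, 4, 4, 4, 4, 5, 5, 4, 8, 9, 9, 8, 8, 8, 7, 9, 65, 109, 108, 78, 15, 7, 11, 13, 15, 17, 13, 13, 13, 9, 20, 79, 105, 107, 105, 108, 107, 105, 105, 104, 108, 107, 108, 109, 108, 108, 109, 108, 107, 109, 107, 107, 109, 111, 106, 107, 107]
248 [58, 59, 58, 61, 56, 54, 57, 55, 58, 53, 52, 54, 54, 54, 60, 59, 55, 30, 11, 9, 13, 12, 15, 13, 11, 11, 13, 13, 11, 13, 15, 13, 11, 12, 13, 49, 109, 109, 105, 108, 107, 108, 108, 107, 105, 107, 106, 107, 107, 108, 107, 108, 108, 108, 109, 107, 108, 108]
254 [113, 116, 123, 125, 126, 123, 124, 123, 123, 125, 125, 122, 123, 126, 126, 127, 
[... 1275 characters left out ...]
9, 6, 8, 10, 11, 12, 10, 10, 10, 9, 9, 8, 9, 9, 8, 9, 9, 11, 8, 10, 10, 10, 12, 10, 8, 11, 10, 13, 54, 107, 104, 106, 105, 104, 104, 103, 105, 103, 106, 104]
290 [139, 139, 138, 141, 144, 125, 19, 8, 7, 7, 9, 9, 9, 7, 7, 9, 9, 8, 8, 9, 10, 10, 8, 6, 8, 8, 6, 9, 4, 9, 9, 9, 11, 11, 9, 11, 9, 8, 8, 8, 10, 6, 8, 8, 7, 10, 15, 75, 107, 107, 105, 106, 106, 105, 103, 106, 105, 105]
296 [140, 140, 142, 145, 133, 67, 10, 7, 7, 5, 9, 11, 11, 7, 6, 9, 6, 9, 8, 8, 4, 8, 9, 8, 8, 9, 11, 9, 6, 9, 11, 9, 9, 7, 9, 11, 9, 9, 11, 10, 10, 12, 6, 10, 9, 9, 7, 31, 98, 107, 106, 104, 105, 107, 107, 106, 105, 102]
[ 0.0089 -0.0009  0.0756]
[ 0.0076 -0.0009  0.0756]
[ 0.0158 -0.0083  0.0156]
[0.0158 0.0093 0.0156]
```

>>> inch_along(
  segments=[
    [0.0025,-0.0369,0,-0.009,0],
    [0,-0.04,0,0,0],
    [0,0,0.03,0,0],
    [0,0,0.03,0,0],
    [0,0,0.018,0,0],
    [0,0,0,0,0],
    [0,0,0,0,0],
  ],
)

```text
t: 6.75
eef_pos: [0.4841, 0.2524, 0.1867]
tool_rot: [-0.0, 0.993, 0.12, 0.0]
contact_force: [0.8, -0.0, -1.2]
gripper_width: 0.173
grasp_force: 79.0
```

```bash
python3 - <<'E'
from h import *
p=tool();im=eyes.read_camera('wrist');np.savez('pics/w3.npz',p=p[0],r=p[1]);print(p)
a=eyes.read_camera('side');b=eyes.read_camera('scene')
cv2.imwrite('pics/w3.png',im);cv2.imwrite('pics/side3.png',a);cv2.imwrite('pics/scene3.png',b)
C=lambda i,x,y,w,h:cv2.resize(i[y:y+h,x:x+w],(400,300),interpolation=cv2.INTER_CUBIC)
cv2.imwrite('pics/comp3.png',np.vstack([np.hstack([C(im,220,140,200,150),C(im,270,190,100,75)]),np.hstack([C(a,180,150,120,90),C(b,270,110,120,90)])]))
E
```

```text
(array([0.4841, 0.2524, 0.1867]), array([[ 0.9711,  0.2389,  0.    ],
       [ 0.2389, -0.9711,  0.0001],
       [ 0.0001, -0.0001, -1.    ]]))
```

View pics/comp3.png

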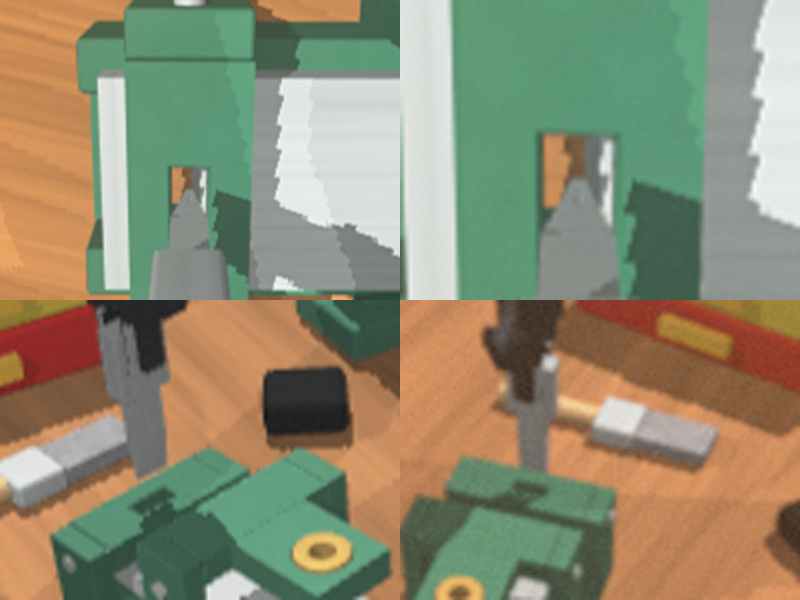

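The tip is centred in the slot's width: slot edges at crop cols 537 and 620, tip at 579. The slot's far edge is at image row 223.2 and the tip's far edge at row 235.

```bash
python3 - <<'E'
from h import *
z=np.load('pics/w3.npz');c=cam('wrist',(z['p'],z['r']))
for px,h in(((314.5,223.2),.092),((314.7,235),.1111),((304.3,230),.092),((325,230),.092)): print(z['r'].T@(onz(c,px,h)-z['p']))
E
```

```text
[ 0.011  -0.0007  0.0947]
[ 0.0095 -0.0005  0.0756]
[ 0.0064 -0.0072  0.0947]
[0.0064 0.0061 0.0947]
```

>>> inch_along(
  segments=[
    [-0.0015,0,0.01,0,0],
    [0,0,0.015,0,0],
    [0,0,0.01,0,0],
    [0,0,0,0,0],
    [0,0,0,0,0],
  ],
)

```text
t: 7.4
eef_pos: [0.4825, 0.2519, 0.1513]
tool_rot: [-0.0, 0.993, 0.121, -0.0]
contact_force: [0.3, 0.3, -1.3]
gripper_width: 0.17
grasp_force: 79.1
```

>>> inch_along(
  segments=[
    [0,0,0.008,0,0],
    [0,0,0.008,0,0],
    [0,0,0.006,0,0],
    [0,0,0,0,0],
  ],
)

```text
t: 7.8
eef_pos: [0.482, 0.252, 0.1284]
tool_rot: [-0.0, 0.993, 0.121, -0.001]
contact_force: [-0.1, 0.6, -2.4]
gripper_width: 0.176
grasp_force: 79.2
```

>>> inch_along(
  segments=[
    [0,0,0.006,0,0],
    [0,0,0.006,0,0],
    [0,0,0.005,0,0],
    [0,0,0,0,0],
  ],
)

```text
t: 8.2
eef_pos: [0.482, 0.2515, 0.1114]
tool_rot: [0.0, 0.993, 0.121, -0.001]
contact_force: [0.3, 1.1, -3.5]
gripper_width: 0.177
grasp_force: 79.1
```

>>> inch_along(
  segments=[
    [0,0,0.002,0,0],
    [0,0,0.002,0,0],
    [0,0,0.001,0,0],
    [0,0,0,0,0],
  ],
)

```text
t: 8.6
eef_pos: [0.4826, 0.2517, 0.1076]
tool_rot: [0.0, 0.993, 0.121, 0.0]
contact_force: [-1.5, -0.1, 2.0]
gripper_width: 0.173
grasp_force: 79.8
```

>>> inch_along(
  segments=[
    [0,0,0.001,0,0],
    [0,0,0.001,0,0],
    [0,0,0,0,0],
  ],
)

```text
t: 8.9
eef_pos: [0.4826, 0.2518, 0.1075]
tool_rot: [0.0, 0.993, 0.12, 0.0]
contact_force: [-7.3, -3.4, 21.0]
gripper_width: 0.177
grasp_force: 82.8
```

>>> inch_along(
  segments=[
    [0,0,-0.001,0,0],
    [0,0,-0.0008,0,0],
    [0,0,0,0,0.4],
    [0,0,0,0,0.4],
    [0,0,0,0,0.4],
    [0,0,0,0,0.4],
    [0,0,-0.01,0,0.4],
    [0,0,-0.03,0,0.4],
    [0,0,-0.04,0,0.4],
    [0,0,-0.04,0,0.4],
    [0,0,-0.03,0,0.4],
    [0,0.035,0,0,0.4],
    [0,0.04,0,0,0.4],
    [0,0.04,0,0,0.4],
    [0,0.03,0,0,0.4],
    [0,0.01,0,0,0.4],
    [0,0,0,0,0.4],
    [0,0,0,0,0.4],
    [0,0,0,0,0.4],
  ],
)

```text
t: 10.8
eef_pos: [0.5192, 0.1035, 0.2573]
tool_rot: [-0.0, 0.993, 0.122, 0.0]
contact_force: [-0.3, 0.1, 0.1]
gripper_width: 0.4
grasp_force: 0.0
```

```bash
python3 - <<'E'
from h import *
p=tool();im=eyes.read_camera('wrist');np.savez('pics/w4.npz',p=p[0],r=p[1]);print(p)
a=eyes.read_camera('side');cv2.imwrite('pics/side4.png',a)
cv2.imwrite('pics/w4.png',im);cv2.imwrite('pics/scene4.png',eyes.read_camera('scene'))
C=lambda i,x,y,w,h:cv2.resize(i[y:y+h,x:x+w],(400,600),interpolation=cv2.INTER_CUBIC)
cv2.imwrite('pics/comp4.png',np.hstack([cv2.resize(im,(480,360)),cv2.resize(a[150:310,170:310],(315,360))]))
E
```

```text
(array([0.5192, 0.1035, 0.2573]), array([[ 0.9702,  0.2423,  0.    ],
       [ 0.2423, -0.9702,  0.0008],
       [ 0.0002, -0.0008, -1.    ]]))
```

View pics/comp4.png

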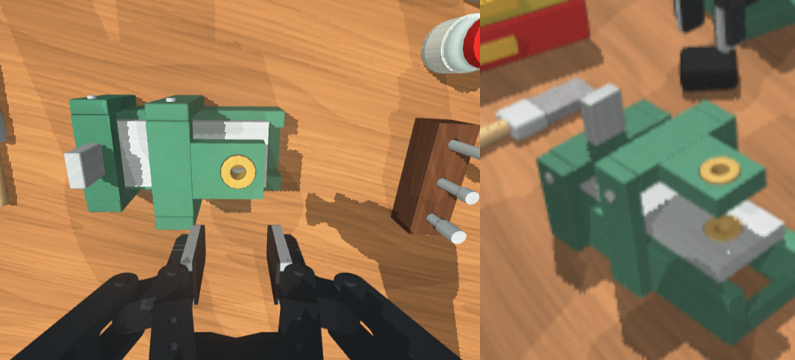

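Key is seated in the bridge with its shoulder down, bush visible at wrist px (317,228). Moving over the ram.

>>> inch_along(
  segments=[
    [0.0013,0.038,-0.003,0,0.6],
    [0.0013,0.038,-0.003,0,0.6],
    [0.0013,0.038,-0.003,0,0.6],
    [0.0013,0.038,-0.003,0,0.6],
    [0.0013,0.038,-0.003,0,0.6],
    [0.0013,0.038,-0.003,0,0.6],
    [0.0013,0.038,-0.003,0,0.6],
    [0,0,0,0,0.6],
    [0,0,0,0,0.6],
  ],
)

```text
t: 11.85
eef_pos: [0.5922, -0.1549, 0.2778]
tool_rot: [-0.0, 0.993, 0.12, -0.0]
contact_force: [0.1, 0.5, 1.1]
gripper_width: 0.602
grasp_force: 0.0
```

```bash
python3 - <<'E'
from h import *
p=tool();im=eyes.read_camera('wrist');np.savez('pics/w5.npz',p=p[0],r=p[1]);print(p)
cv2.imwrite('pics/w5.png',im)
# bush from w4,w2
for n,(x0,y0) in(('w2',(385,190)),('w4',(280,190))):
    i=cv2.imread(f'pics/{n}.png');z=np.load(f'pics/{n}.npz');c=cam('wrist',(z['p'],z['r']))
    m=cv2.inRange(cv2.cvtColor(i,cv2.COLOR_BGR2HSV),(15,110,120),(32,255,255));mm=m*0;mm[y0:y0+80,x0:x0+75]=m[y0:y0+80,x0:x0+75]
    k=max(cv2.findContours(mm,0,1)[0],key=cv2.contourArea);e=cv2.fitEllipse(cv2.convexHull(k));B=onz(c,e[0],.135)
    print(n,e,B,z['r'].T@(B-z['p']))
E
```

```text
(array([ 0.5922, -0.1549,  0.2778]), array([[ 0.9712,  0.2383, -0.0005],
       [ 0.2383, -0.9712,  0.0004],
       [-0.0004, -0.0005, -1.    ]]))
w2 ((420.277587890625, 221.737548828125), (43.15768051147461, 46.86332321166992), 64.02889251708984) [0.5178 0.1025 0.135 ] [0.0019 0.0762 0.1281]
w4 ((317.2129821777344, 228.69140625), (44.40310287475586, 46.162113189697266), 96.8432388305664) [0.518  0.1019 0.135 ] [-0.0016  0.0013  0.1223]
```

View pics/w5.png

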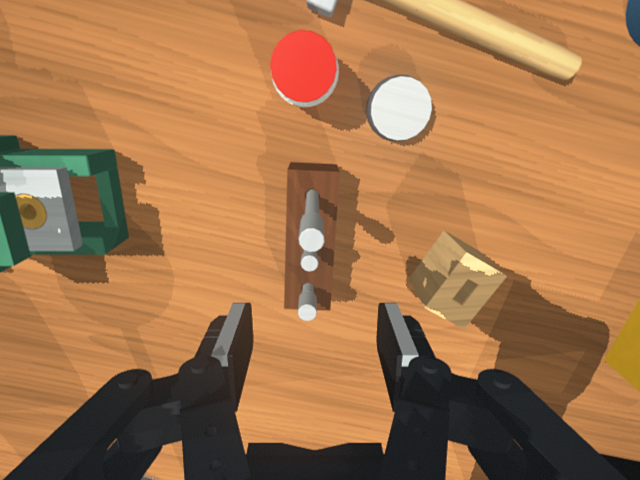

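Wrist view: ram head disc is centred at about (311,240), its shaft enters the rack near (312,193), and the lower bush shows at (32,211).

```bash
python3 - <<'E'
from h import *
im=cv2.imread('pics/w5.png');z=np.load('pics/w5.npz');c=cam('wrist',(z['p'],z['r']));T=lambda X:z['r'].T@(X-z['p'])
hsv=cv2.cvtColor(im,cv2.COLOR_BGR2HSV)
m=((hsv[...,1]<40)&(hsv[...,2]>195)).astype(np.uint8);mm=m*0;mm[222:258,292:332]=m[222:258,292:332]
k=max(cv2.findContours(mm,0,1)[0],key=cv2.contourArea);e=cv2.fitEllipse(cv2.convexHull(k));H=onz(c,e[0],.170)
o,d=ray(c,e[0]);print('head',e,H,T(H),'diam mm',1e3*e[1][0]/c[0]*(T(H)[2]+.1425))
# shaft columns per row
sh=(hsv[...,1]<45)&(hsv[...,2]>60)
for y in range(186,228,5):
    x=np.where(sh[y,296:328])[0]+296; print(y,x.min() if len(x) else None,x.max() if len(x) else None,x.mean() if len(x) else None)
# pure-vertical prediction of axis points from head
for h in(.05,.08,.11,.128): print(h,proj(c,[H[0],H[1],h]))
br=cv2.inRange(hsv,(15,110,60),(32,255,255));q=br*0;q[188:235,10:55]=br[188:235,10:55]
k=max(cv2.findContours(q,0,1)[0],key=cv2.contourArea);e=cv2.fitEllipse(cv2.convexHull(k));print('lower',e,cv2.boundingRect(k),onz(c,e[0],.071))
E
```

```text
head ((310.8906555175781, 239.41285705566406), (23.19454574584961, 24.318565368652344), 104.44920349121094) [ 0.5869 -0.1529  0.17  ] [-0.0046 -0.0031  0.1078] diam mm 14.949316681084813
186 None None None
191 308 316 312.0
196 306 317 311.5
201 306 317 311.5
206 306 318 312.0
211 305 318 311.5
216 302 320 311.0
221 301 322 311.5
226 300 322 311.0
0.05 [312.077  198.5052]
0.08 [311.8524 206.2509]
0.11 [311.5882 215.3596]
0.128 [311.4062 221.6372]
lower ((29.402755737304688, 210.9649200439453), (28.27719497680664, 37.23756790161133), 142.8020477294922) (16, 194, 30, 34) [0.5176 0.1008 0.071 ]
```

```bash
python3 - <<'E'
from h import *
# lean: head axis & shaft in fixed views, planes of sight intersect -> axis direction
N=[]
for n,(x0,y0,x1,y1) in(('scene',(238,280,258,325)),('side',(388,270,412,335))):
    i=cv2.imread(f'pics/{n}0.png');h=cv2.cvtColor(i,cv2.COLOR_BGR2HSV)
    m=((h[...,1]<60)&(h[...,2]>70)); c=cam(n); pts=[]
    for y in range(y0,y1):
        x=np.where(m[y,x0:x1])[0]+x0
        if len(x)>4: pts.append(((x.min()+x.max())/2,y,x.max()-x.min()+1))
    pts=np.array(pts);print(n,pts[::4].tolist())
    q=pts[4:-6]; s,b=np.polyfit(q[:,1],q[:,0],1)
    ya,yb=q[0,1],q[-1,1]; d1=ray(c,(s*ya+b,ya))[1];d2=ray(c,(s*yb+b,yb))[1]
    nn=np.cross(d1,d2);N.append(nn/np.linalg.norm(nn))
v=np.cross(*N);v/=np.linalg.norm(v);v*=np.sign(v[2]);print('axis',v,'lean deg',np.degrees(np.arccos(v[2])))
print('in tool',tool()[1].T@v)
E
```

```text
scene [[244.5, 283.0, 6.0], [244.5, 287.0, 10.0], [245.5, 291.0, 8.0], [246.5, 295.0, 8.0], [247.0, 299.0, 5.0], [248.5, 303.0, 6.0], [249.5, 307.0, 6.0], [250.5, 311.0, 6.0], [251.5, 315.0, 6.0]]
side [[401.0, 273.0, 7.0], [401.0, 277.0, 11.0], [403.0, 281.0, 17.0], [403.0, 285.0, 17.0], [402.5, 289.0, 18.0], [402.0, 293.0, 19.0], [403.0, 297.0, 17.0], [402.5, 301.0, 18.0], [402.0, 305.0, 19.0], [402.0, 309.0, 19.0], [401.5, 313.0, 20.0], [394.5, 317.0, 8.0], [394.0, 321.0, 7.0], [393.5, 325.0, 8.0], [393.0, 329.0, 7.0]]
axis [ 0.0049 -0.0014  1.    ] lean deg 0.2908117418174831
in tool [ 0.0041  0.0015 -1.    ]
```

>>> inch_along(
  segments=[
    [-0.004,-0.0025,0.02,0,0.6],
    [0,0,0.04,0,0.6],
    [0,0,0.04,0,0.6],
    [0,0,0.03,0,0.6],
    [0,0,0.017,0,0.6],
    [0,0,0,0,0.6],
    [0,0,0,0,0],
    [0,0,0,0,0],
    [0,0,0,0,0],
    [0,0,0,0,0],
    [0,0,0,0,0],
  ],
  clamp_n=80,
)

```text
t: 13.0
eef_pos: [0.5889, -0.1531, 0.1329]
tool_rot: [0.0, 0.993, 0.121, 0.002]
contact_force: [-0.7, 0.5, 6.7]
gripper_width: 0.187
grasp_force: 78.3
```

>>> inch_along(
  segments=[
    [0,0,-0.01,0,0],
    [0,0,-0.02,0,0],
    [0,0,-0.03,0,0],
    [0,0,-0.04,0,0],
    [0,0,-0.04,0,0],
    [0,0,-0.03,0,0],
    [0,0,0,0,0],
    [0,0,0,0,0],
  ],
)

```text
t: 13.8
eef_pos: [0.5872, -0.1533, 0.3014]
tool_rot: [0.0, 0.993, 0.121, 0.0]
contact_force: [-0.7, -0.4, -3.4]
gripper_width: 0.189
grasp_force: 78.6
```

```bash
python3 - <<'E'
from h import *
p=tool();im=eyes.read_camera('wrist');np.savez('pics/w6.npz',p=p[0],r=p[1]);print(p)
a=eyes.read_camera('side');b=eyes.read_camera('scene')
for n,i in(('w6',im),('side6',a),('scene6',b)):cv2.imwrite(f'pics/{n}.png',i)
for n in('side','scene'):print(n,proj(cam(n),p[0]),proj(cam(n),p[0]-[0,0,.121]))
C=lambda i,x,y,w,h:cv2.resize(i[y:y+h,x:x+w],(400,500),interpolation=cv2.INTER_CUBIC)
u=[proj(cam(n),p[0]-[0,0,.05]).astype(int) for n in('side','scene')]
cv2.imwrite('pics/comp6.png',np.hstack([C(a,u[0][0]-60,u[0][1]-75,120,150),C(b,u[1][0]-60,u[1][1]-75,120,150)]));print(u)
E
```

```text
(array([ 0.5872, -0.1533,  0.3014]), array([[ 0.971 ,  0.2392,  0.0002],
       [ 0.2392, -0.971 , -0.0002],
       [ 0.0001,  0.0002, -1.    ]]))
side [411.2313 206.9285] [400.6155 272.1766]
scene [231.7958 243.3349] [241.5394 281.5336]
[array([406, 235]), array([236, 260])]
```

View pics/comp6.png

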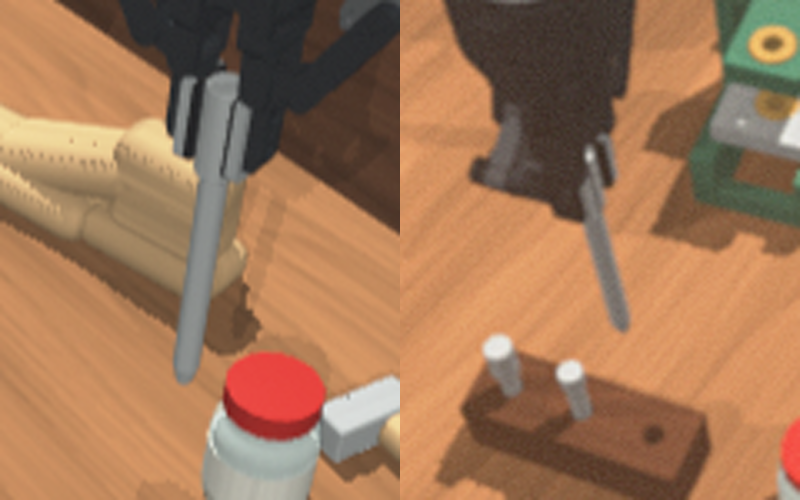

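Ram lifted; nose at side px (401.5,274) and scene px (242.9,283.4). Both are within 2 px of a vertical hang.

```bash
python3 - <<'E'
from h import *
p,r=np.load('pics/w6.npz')['p'],np.load('pics/w6.npz')['r']
s,d=cam('scene'),cam('side')
X,e=tri(s,(242.7,282.8),d,(401.5,273.3));print('nose tri',X,e,r.T@(X-p))
im=cv2.imread('pics/w6.png');g=cv2.cvtColor(im,cv2.COLOR_BGR2HSV);c=cam('wrist',(p,r))
for z in(.002,.03,.06,.1229):print(z,proj(c,p+r@[0,0,z]))
cv2.imwrite('pics/c6.png',cv2.resize(im[150:350,230:400],(680,800))[:600])
for y in range(196,330,6):
    x=np.where(g[y,285:345,1]<45)[0]+285
    print(y,(x.min(),x.max(),round((x.min()+x.max())/2,1)) if len(x) else None)
E
```

```text
nose tri [ 0.5893 -0.1533  0.1771] 0.000488407428161677 [0.002  0.0005 0.1242]
0.002 [315.9904 312.3261]
0.03 [315.8027 283.2304]
0.06 [315.652  259.8649]
0.1229 [315.4357 226.3312]
196 None
202 None
208 None
214 None
220 None
226 (np.int64(308), np.int64(321), np.float64(314.5))
232 (np.int64(307), np.int64(323), np.float64(315.0))
238 (np.int64(306), np.int64(323), np.float64(314.5))
244 (np.int64(305), np.int64(324), np.float64(314.5))
250 (np.int64(305), np.int64(324), np.float64(314.5))
256 (np.int64(305), np.int64(324), np.float64(314.5))
262 (np.int64(305), np.int64(325), np.float64(315.0))
268 (np.int64(304), np.int64(325), np.float64(314.5))
274 (np.int64(304), np.int64(325), np.float64(314.5))
280 (np.int64(304), np.int64(326), np.float64(315.0))
286 (np.int64(302), np.int64(326), np.float64(314.0))
292 (np.int64(302), np.int64(327), np.float64(314.5))
298 (np.int64(302), np.int64(327), np.float64(314.5))
304 (np.int64(285), np.int64(344), np.float64(314.5))
310 (np.int64(285), np.int64(344), np.float64(314.5))
316 (np.int64(285), np.int64(344), np.float64(314.5))
322 (np.int64(285), np.int64(344), np.float64(314.5))
328 (np.int64(285), np.int64(344), np.float64(314.5))
```

View pics/c6.png

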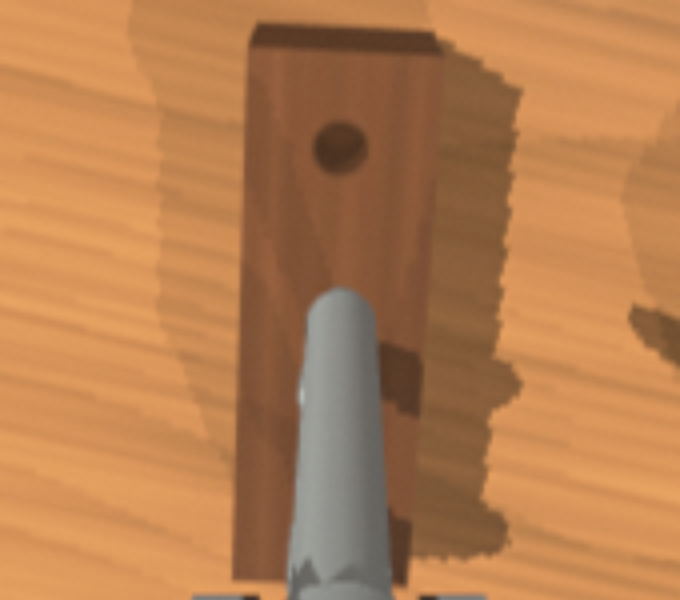

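The nose's far edge is at about row 222, col 315, so the ram hangs straight in tool y. Next I check x and work out the move to the bush.

```bash
python3 - <<'E'
from h import *
p,r=np.load('pics/w6.npz')['p'],np.load('pics/w6.npz')['r'];c=cam('wrist',(p,r))
for kx in(-.002,0,.002):print(kx,[proj(c,p+r@[kx+a,0,z])[1] for a,z in((.0035,.1229),(.006,.1129))])
for B in([.518,.1022,.2],):
    print('tool delta to bush (wrist est)',r.T@(np.array(B)-p))
E
```

```text
-0.002 [np.float64(224.32891279722506), np.float64(225.14794546989745)]
0 [np.float64(221.64814144691442), np.float64(222.36599279315823)]
0.002 [np.float64(218.9546106149794), np.float64(219.57028805248382)]
tool delta to bush (wrist est) [-0.0061 -0.2647  0.1013]
```

>>> inch_along(
  segments=[
    [-0.0008,-0.0377,0,0,0],
    [-0.0008,-0.0377,0,0,0],
    [-0.0008,-0.0377,0,0,0],
    [-0.0008,-0.0377,0,0,0],
    [-0.0008,-0.0377,0,0,0],
    [-0.0008,-0.0377,0,0,0],
    [-0.0008,-0.038,0,0,0],
    [0,0,0.01,0,0],
    [0,0,0.01,0,0],
    [0,0,0,0,0],
    [0,0,0,0,0],
  ],
)

```text
t: 15.05
eef_pos: [0.5189, 0.1003, 0.2802]
tool_rot: [0.0, 0.993, 0.119, -0.001]
contact_force: [1.0, -0.3, -2.0]
gripper_width: 0.194
grasp_force: 78.8
```

```bash
python3 - <<'E'
from h import *
p=tool();im=eyes.read_camera('wrist');np.savez('pics/w7.npz',p=p[0],r=p[1]);print(p,'want bush in tool',totool([.518,.1022,.135]))
a=eyes.read_camera('side');b=eyes.read_camera('scene')
for n,i in(('w7',im),('side7',a),('scene7',b)):cv2.imwrite(f'pics/{n}.png',i)
C=lambda i,x,y,w,h,W,H:cv2.resize(i[y:y+h,x:x+w],(W,H),interpolation=cv2.INTER_CUBIC)
cv2.imwrite('pics/comp7.png',np.vstack([np.hstack([C(im,265,190,100,75,400,300),C(a,230,180,100,75,400,300)]),np.hstack([C(b,240,150,100,75,400,300),C(im,215,140,200,150,400,300)])]))
E
```

```text
(array([0.5189, 0.1003, 0.2802]), array([[ 0.9715,  0.2371, -0.0018],
       [ 0.2371, -0.9715, -0.0008],
       [-0.0019,  0.0004, -1.    ]])) want bush in tool [-0.0007 -0.002   0.1458]
```

View pics/comp7.png

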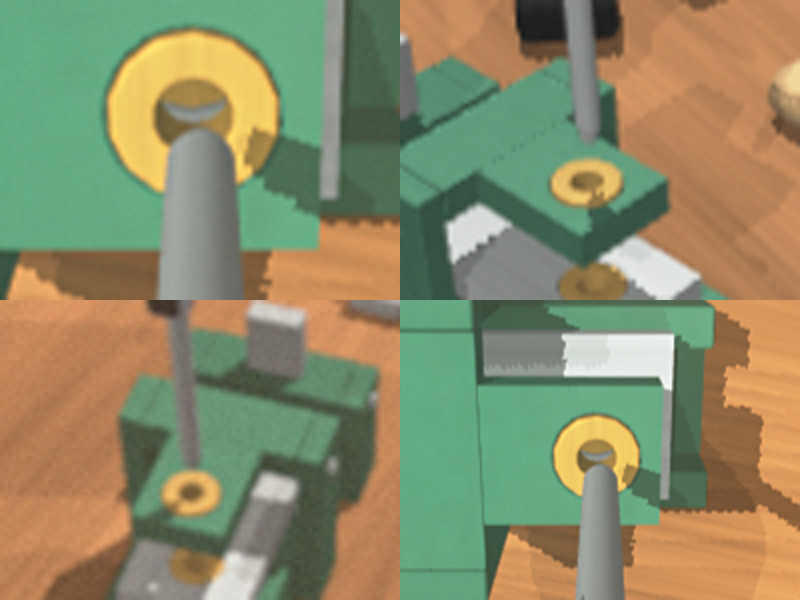

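Wrist crop: bush centre at crop col 193.5, nose at 201, so the nose is about 1.5 mm off in tool y. I correct that and descend.

>>> inch_along(
  segments=[
    [-0.0004,-0.0016,0,0,0],
    [0,0,0.008,0,0],
    [0,0,0.008,0,0],
    [0,0,0.008,0,0],
    [0,0,0.006,0,0],
    [0,0,0,0,0],
    [0,0,0,0,0],
  ],
)

```text
t: 15.9
eef_pos: [0.5181, 0.1034, 0.2509]
tool_rot: [0.0, 0.993, 0.121, -0.0]
contact_force: [0.4, -0.4, -1.7]
gripper_width: 0.191
grasp_force: 78.8
```

```bash
python3 - <<'E'
from h import *
p=tool();im=eyes.read_camera('wrist');np.savez('pics/w8.npz',p=p[0],r=p[1])
cv2.imwrite('pics/w8.png',im)
c=cam('wrist',p);hsv=cv2.cvtColor(im,cv2.COLOR_BGR2HSV)
m=cv2.inRange(hsv,(15,110,110),(32,255,255));k=max(cv2.findContours(m[150:300,250:400],0,1)[0],key=cv2.contourArea);print(cv2.boundingRect(k))
for y in range(215,262,5):
    b=np.where(m[y,260:380])[0]+260; s=np.where(hsv[y,300:330,1]<45)[0]+300
    print(y,(b.min(),b.max()) if len(b) else 0,(s.min(),s.max()) if len(s) else 0)
print(totool([.518,.1022,.135]))
E
```

```text
(44, 57, 47, 45)
215 (np.int64(300), np.int64(335)) 0
220 (np.int64(297), np.int64(375)) 0
225 (np.int64(295), np.int64(377)) (np.int64(309), np.int64(325))
230 (np.int64(294), np.int64(378)) (np.int64(307), np.int64(323))
235 (np.int64(294), np.int64(379)) (np.int64(307), np.int64(323))
240 (np.int64(297), np.int64(376)) (np.int64(306), np.int64(323))
245 (np.int64(300), np.int64(378)) (np.int64(306), np.int64(323))
250 (np.int64(325), np.int64(328)) (np.int64(305), np.int64(323))
255 (np.int64(353), np.int64(375)) (np.int64(305), np.int64(324))
260 (np.int64(352), np.int64(352)) (np.int64(305), np.int64(325))
[-0.0006  0.0011  0.1162]
```

>>> inch_along(
  segments=[
    [-0.0003,0.0013,0,0,0],
    [0,0,0,0,0],
    [0,0,0.007,0,0],
    [0,0,0.007,0,0],
    [0,0,0,0,0],
    [0,0,0,0,0],
  ],
)

```text
t: 16.55
eef_pos: [0.518, 0.1021, 0.2367]
tool_rot: [0.0, 0.993, 0.121, -0.0]
contact_force: [1.1, -0.2, -2.0]
gripper_width: 0.188
grasp_force: 79.0
```

```bash
python3 - <<'E'
from h import *
p=tool();im=eyes.read_camera('wrist');cv2.imwrite('pics/w9.png',im);hsv=cv2.cvtColor(im,cv2.COLOR_BGR2HSV)
m=cv2.inRange(hsv,(15,110,110),(32,255,255));k=max(cv2.findContours(m[150:300,250:345],0,1)[0],key=cv2.contourArea);print(cv2.boundingRect(k))
s=np.where(hsv[250,290:345,1]<45)[0]+290;print(s.min(),s.max(),p[0],totool([.518,.1022,.135]))
E
```

```text
(41, 62, 50, 46)
306 324 [0.518  0.1021 0.2367] [-0.0002 -0.0001  0.102 ]
```

>>> inch_along(
  segments=[
    [0,0.0004,0.01,0,0],
    [0,0,0.01,0,0],
    [0,0,0.01,0,0],
    [0,0,0.008,0,0],
    [0,0,0,0,0],
    [0,0,0,0,0],
  ],
)

```text
t: 17.2
eef_pos: [0.5183, 0.1017, 0.1989]
tool_rot: [-0.0, 0.993, 0.121, -0.0]
contact_force: [0.4, 0.3, -3.3]
gripper_width: 0.193
grasp_force: 79.0
```

>>> inch_along(
  segments=[
    [0,0,0.005,0,0],
    [0,0,0.005,0,0],
    [0,0,0.005,0,0],
    [0,0,0,0,0],
  ],
)

```text
t: 17.6
eef_pos: [0.5178, 0.1015, 0.1833]
tool_rot: [0.0, 0.993, 0.121, -0.001]
contact_force: [0.1, 0.6, -3.0]
gripper_width: 0.189
grasp_force: 79.0
```

>>> inch_along(
  segments=[
    [0,0,0.005,0,0],
    [0,0,0.005,0,0],
    [0,0,0.005,0,0],
    [0,0,0,0,0],
  ],
)

```text
t: 18.0
eef_pos: [0.5178, 0.1015, 0.1682]
tool_rot: [0.0, 0.993, 0.121, -0.001]
contact_force: [0.7, -0.3, -2.3]
gripper_width: 0.192
grasp_force: 79.0
```

>>> inch_along(
  segments=[
    [0,0,0.005,0,0],
    [0,0,0.005,0,0],
    [0,0,0,0,0],
    [0,0,0,0,0],
    [0,0,0,0,0],
  ],
)

```text
t: 18.5
eef_pos: [0.5185, 0.1017, 0.1593]
tool_rot: [-0.0, 0.993, 0.121, 0.0]
contact_force: [-0.1, 0.0, -2.3]
gripper_width: 0.188
grasp_force: 79.0
```

```bash
python3 - <<'E'
from h import *
im=eyes.read_camera('wrist');a=eyes.read_camera('side');b=eyes.read_camera('scene')
C=lambda i,x,y,w,h:cv2.resize(i[y:y+h,x:x+w],(400,300),interpolation=cv2.INTER_CUBIC)
cv2.imwrite('pics/comp10.png',np.vstack([np.hstack([C(im,215,140,200,150),C(a,220,150,120,90)]),np.hstack([C(b,240,130,120,90),C(a,180,150,160,120)])]))
E
```

```text
(no output)
```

View pics/comp10.png

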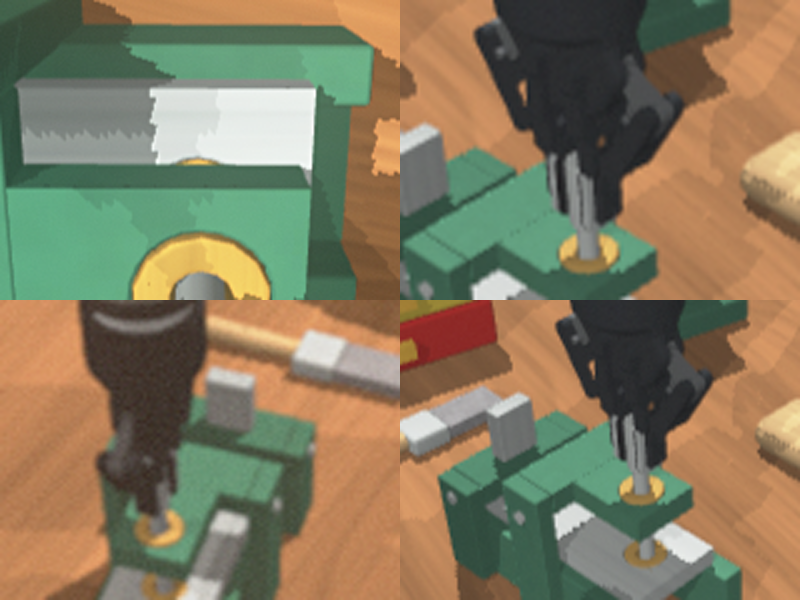

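The pictures show the ram through both bushes, gripper clear of the upper bush, key seated, and no contact force. One last trim of about 1.3 mm, then hand in.

>>> inch_along(
  segments=[
    [0,0,0.0013,0,0],
    [0,0,0,0,0],
    [0,0,0,0,0],
    [0,0,0,0,0],
  ],
)

```text
t: 19.05
eef_pos: [0.5183, 0.1017, 0.1578]
tool_rot: [0.0, 0.993, 0.121, 0.0]
contact_force: [0.0, 0.7, -2.6]
gripper_width: 0.19
grasp_force: 79.0
```

```bash
python3 -c "
from station import bot
print(bot.hand_in())"
```

```text
the job is handed in; nothing more can be done
None
```

I handed the job in at 19 s: the key is home in the press and released, and the ram is held upright through both bushes, with about 2 cm of nose showing by calculation and no contact force. The hand-in printed no verdict.

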